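Set the loupe boom to the tape mark and lock its cam lever

ROBOT

A 7-joint arm with a two-finger parallel gripper is mounted at the origin on the work surface. World frame = base frame: x ahead of the robot, y to its left, z up, the work surface at z = 0. Lengths are in m, angles in rad, forces in N, time in s.
With the tool pointing down it reaches from about 0.35 to 0.9 m from the base axis. Payload 7.2 kg.
Tool frame: the origin (TCP) lies at the very end of the fingers, on their centre line; the grasp point (between the pads) lies hold_point_z behind it (hold_point_z is the distance from the TCP to the grasp point, in m); x points along the fingers, z is the direction in which the jaws open and shut, and the axes are right-handed (so a half turn about x gives the same grasp; the last joint's range is limited). The gripper opens to 85 mm and grips with 20 to 120 N. Pads are 22 mm wide; open, the fingers measure 114 mm over their backs; the gripper's body (76 mm by 85 mm) begins 54 mm behind the grasp point. The pads swing forward as they close: fully open they stand 13 mm farther back than shut.
Start: joints at [-1.396, 0.411, -0.013, 1.596, 0.006, 1.134, -0.082], TCP at [0.15, 0.607, 0.231] pointing down, gripper open.
Joint ranges: [-2.95, 2.95], [-0.29, 1.99], [-1.47, 1.44], [0.14, 2.54], [-1.03, 4.17], [0.13, 1.85], [-2.86, 2.86]. Speed limits (rad/s): [2.39, 2.39, 3.01, 3.01, 3.14, 3.14, 3.14].

INTERFACE

Orientations are given as a unit quaternion [x, y, z, w].
In Python, from workcell import * gives the robot as it stands.
- The arm moves only by the shell command python3 -m jog 'ROWS' [FORCE]. ROWS is a JSON object of lists of equal length, an entry for each row: "xyz": the shift along the tool's x, y, z in cm, a list of three; "turn": the turn about the tool's x in units of 5 degrees (1.0 is 5 degrees); "fingers": the closure, from 0 (fully open) to 1 (shut). A call has 1 to 8 rows; each row is the pose to reach, as a shift and turn from the pose measured when the call began, along the tool's axes at that moment; what a row does not reach only later rows make up. A row lasts 1/12 s, in which the tool goes at most 41.7 mm and 7.16 degrees, less where a joint would pass 70% of its speed; a pose out of reach is approached as far as the arm can. A call with a gripper value outside its range is refused whole. The fingers move at their own pace and stop on an object; FORCE is the grip in N (left out, the last holds). Time passes only in rows, so rows that repeat a pose let the fingers close. It gives the time, the measured TCP pose, the force and the opening at its end, in the units of the state.
- read_state(): the state, without advancing time (a new reading comes with each control period).
- read_camera(name): name is "side" or "top"; returns a dict with "pixels" (480x640x3 uint8, red, green, blue), "depth" (480x640 float32, m along the optical axis (not along the pixel's ray), 0 where there is no reading), "mtx" (3x3 intrinsics, pixels), "extrinsics" (4x4, takes a point from camera to world coordinates). Camera axes: x right, y down, z forward; pixel columns grow to the right and rows downward; lengths in m; the calibration is good to about 2 mm. A picture is of the moment at which its call begins.
- sign_off(): hands the job in, once; it reports no verdict.
The state is a dict: "t": time; "qpos": joint angles; "joint_velocities": joint speeds; "tau": joint torques, N m; "tcp_pos": TCP position; "eef_rot": TCP orientation; "force": force on the tool from outside, world axes, zero at the start; "moment": the same for the moment, N m; "width": finger opening in m.
Only numpy, scipy, OpenCV 4.12 (cv2) and the standard library are available. Lean on these libraries where they do the work, as an engineer would, in place of code of your own. Each camera call takes 0.05 s, during which the arm holds its last target. There are 200 camera calls.

TASK

Set the bench loupe for looking at the onyx egg: slide the loupe head up its leaning rod until the head's upper end just meets the lower edge of the red tape, hold it there (unlocked it slides back down), and while holding it swing the yellow cam lever fully shut against the head. Finish still holding the head or its lever, without letting go. Do not clamp the lever anywhere but at the tape, and leave the egg in its dish and the vise where they are.

Things in the scene. Friction and masses are not known exactly. Their poses are not given: they have to be found in the camera images.
- stand: Fixed boom stand. Origin: centre of the underside of its dark steel base plate (150 x 130 x 16 mm); z up. From its pillar a round steel rod, 16 mm thick, rises at 25 degrees above the horizontal towards the stand's +x; the rod's axis passes (0, 0, 95 mm) and its black end cap is 340 mm along it from there. The yellow lever is on the stand's -y side, the lens on its +y side.
- head: Sliding loupe head: black clamp block on the rod, 40 mm along it, 30 wide, 36 high, with the yellow lever on its -y side and a level 72 mm lens on its +y side (centre 76 mm out, about 45 lower). Origin: block centre, on the rod's axis. x up along the rod, y level, z square to the rod, up. It only slides, never turns; 0.3 to 0.4 kg; let go unlocked, it slides down to its stop, where it starts.
- index (a point): Centre of the head's upper end face, on the rod's axis, 20 mm up the rod from the head's origin; axes as the head's.
- mark (a point): Lower edge of the red tape band (10 mm wide, round the rod), on the rod's axis; x axis up along the rod. It sits at a different place each time, 75 to 135 mm above the index's starting place, and cannot be shifted. The head can slide over the tape; the tape does not stop it.
- lever (a joint): Cam lever angle (rad): 0 = fully shut at its stop (lever along the head's z, flat on the block's -y side), growing as the lever swings outward to -y, at most 1.0. Starts at 0.45 to 0.7, stays where left. The pin is parallel to the rod: the lever swings square to the rod. About 3 N at the knob moves it; below 0.25 its cam bites the rod (up to about 12 N at the knob) and locks the head.
- lever_knob (a point): Centre of the yellow barrel knob at the lever's end: 24 mm thick, 24 mm long (along the rod), 56 mm from the pin; the lever below it is a bar 16 mm wide (along the rod), 5 mm thick. It can be pinched from above, fingertips at most 10 mm below its centre to clear the slanting bar, closing level across the rod; it turns between the pads. Shut, its centre is 26 mm above the block's top.
- lever_pin (a point): The lever's pin axis: 19 mm to the -y side of the head's origin and 12 mm below it (head's z).
- dish: Bystander: white ceramic ring dish, 92 mm across, 16 mm high, loose on the surface beneath the lens's path. Origin: centre of its underside.
- egg: Bystander: banded onyx egg with a flat foot, 43 mm thick, 54 mm high, standing loose in the dish. Origin: centre of its foot; z up along the egg.
- vise: Bystander: small steel lever vise, 110 x 55 mm, 56 mm high, 1.3 kg, loose on the surface. Origin: centre of its underside.

How it is judged:
By the outcome, as a careful person would: the job done as asked, in the order asked, and still so for the second after the job is handed in, while the arm keeps its last pose, push and grip.
It also fails if it takes over 40 s, if anything falls off the work surface, if the arm or the gripper's body presses on something with over 40 N, if the wrist force passes 120 N, or if a joint passes its speed limit or range.

## Working session

There is one attempt and no reset: what is moved stays moved. The work goes in short steps, Python scripts to look and compute and a shell command to move; the robot and the scene stay as the last step left them, time stands still between calls to the robot, and variables do not carry over. Pictures are saved under pics/ and viewed, about 8 in all and at most 12, crops included, and the job is handed in when it is done.

```bash
mkdir -p pics
cat > h.py <<'E'
from workcell import *
import numpy as np, cv2
from scipy.spatial.transform import Rotation as R
def shot(name,fn,crop=None,scale=1):
    c=read_camera(name); np.savez('pics/'+fn+'.npz',**c)
    im=c["pixels"][:,:,::-1]
    if crop: u0,v0,u1,v1=crop; im=im[v0:v1,u0:u1]
    im=cv2.resize(im,None,fx=scale,fy=scale,interpolation=cv2.INTER_CUBIC) if scale!=1 else im
    cv2.imwrite('pics/'+fn+'.png',im); return c
def world(c,u,v,d=None):
    if d is None: d=c["depth"][int(v),int(u)]
    p=np.linalg.inv(c["mtx"])@[u,v,1]*d
    return (c["extrinsics"]@[*p,1])[:3]
def proj(c,P):
    p=np.linalg.inv(c["extrinsics"])@[*P,1]; q=c["mtx"]@p[:3]; return q[:2]/q[2]
E
python3 - <<'E'
from h import *
for n in("side","top"):
    c=shot(n,n+"0"); print(n,c["extrinsics"].round(3).tolist(),c["mtx"][0,0])
s=read_state(); print(s)
E
```

```text
side [[-0.981, -0.107, 0.162, 0.352], [-0.194, 0.6, -0.776, 0.959], [-0.014, -0.792, -0.61, 0.791], [0.0, 0.0, 0.0, 1.0]] 616.2979720643264
top [[0.012, -0.981, 0.196, 0.312], [-1.0, -0.017, -0.024, 0.124], [0.027, -0.196, -0.98, 1.247], [0.0, 0.0, 0.0, 1.0]] 596.7606603353205
{'t': 0.1, 'qpos': array([-1.39621486,  0.41182958, -0.01268496,  1.59693624,  0.00559291,
        1.13428544, -0.08220838]), 'joint_velocities': array([-9.14071820e-05, -2.57893732e-03, -1.35697609e-03, -1.97948994e-03,
        1.25413467e-03,  1.70425328e-03,  1.15986991e-03]), 'tau': array([ 3.59843922e-03, -6.01837707e+01,  6.84902798e-01, -3.00083148e+01,
        1.40364250e-02,  6.60750535e-03, -1.99404661e-05]), 'tcp_pos': array([0.15019809, 0.6062428 , 0.23054115]), 'eef_rot': array([-0.43610904,  0.55724191,  0.43543237,  0.5564971 ]), 'force': array([0.47485019, 0.18419224, 1.33059633]), 'moment': array([-0.01549965, -0.00181068,  0.04105662]), 'width': 0.08556522784339397}
```

View pics/side0.png

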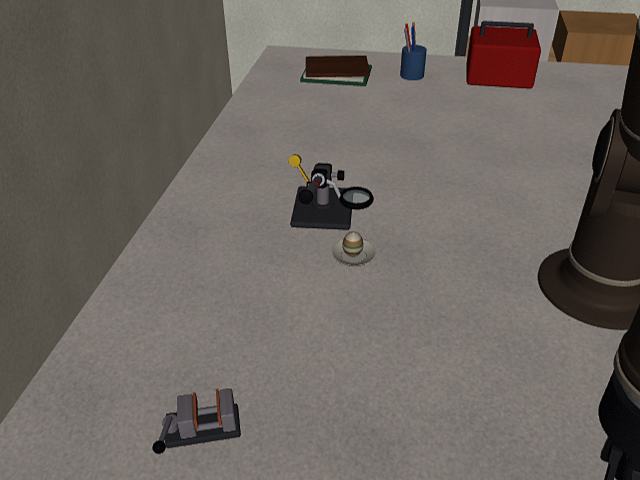

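View pics/top0.png

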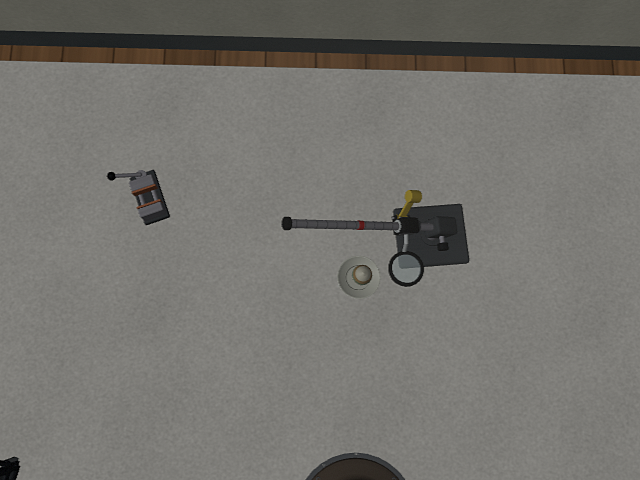

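The side view shows the stand end-on, with head at (320,178), knob at (295,160) and egg at (353,243). In the top view the rod runs from its cap at (287,223) to the head at (407,226), with the tape near (361,225) and the knob at (413,197). I'll enlarge that part.

Run:
```python
from h import *
c=dict(np.load('pics/top0.npz'))
im=c["pixels"][180:300,275:475,::-1]
cv2.imwrite('pics/topc.png',cv2.resize(im,None,fx=4,fy=4,interpolation=cv2.INTER_CUBIC))
o=c["extrinsics"][:3,3]
# rod surface samples along columns: middle row by depth
P=[]
for u in range(300,386,3):
    col=c["depth"][205:245,u]; w=c["pixels"][205:245,u].astype(int)
    pts=np.array([world(c,u,v) for v in range(205,245)]); m=pts[:,2]>0.06
    vs=np.arange(205,245)[m]
    if len(vs)==0: continue
    v=vs.mean(); d=col[m].min()
    p=world(c,u,v,d); r=(p-o)/np.linalg.norm(p-o); P.append(p+r*0.008)
P=np.array(P); m=P.mean(0); d=np.linalg.svd(P-m)[2][0]; d*=np.sign(d[1])
print("rod pt",m,"dir",d,"elev",np.degrees(np.arcsin(d[2])),"resid",np.abs((P-m)-np.outer((P-m)@d,d)).max())
px=c["pixels"].astype(int); red=(px[:,:,0]>px[:,:,1]+70)&(px[:,:,0]>px[:,:,2]+70)
red[:200]=0;red[250:]=0;red[:,:300]=0;red[:,420:]=0
v,u=np.nonzero(red);print("tape",u.min(),u.max(),v.min(),v.max(),u.mean(),v.mean())
yel=(px[:,:,0]>px[:,:,2]+80)&(px[:,:,1]>px[:,:,2]+50); yel[:170]=0;yel[250:]=0;yel[:,:380]=0;yel[:,450:]=0
v,u=np.nonzero(yel);print("yel",u.min(),u.max(),v.min(),v.max())
for p in[(413,197),(407,226),(396,226),(362,273),(360,293),(455,255),(150,195)]:print(p,world(c,*p).round(4))
np.savez('rod.npz',m=m,d=d)
```

```text
<stdin>:14: RuntimeWarning: invalid value encountered in divide
Traceback (most recent call last):
numpy.linalg.LinAlgError: SVD did not converge
```

View pics/topc.png

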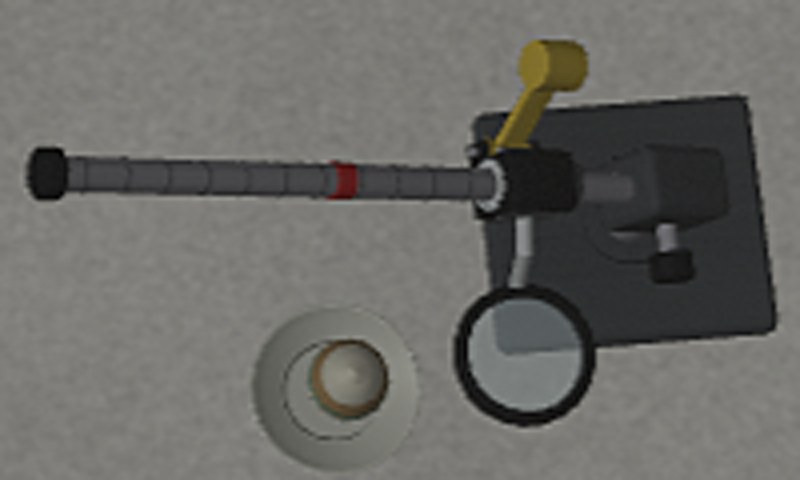

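The crop shows the tape at crop x 330–357, so its lower edge is at about full-image (364,225). The head's pale upper face is at crop (495,185), which is full (398.7,226). The knob is at crop (553,65), which is full (413,196).

```bash
cat > m.py <<'E'
from h import *
c=dict(np.load('pics/top0.npz'))
o=c["extrinsics"][:3,3]; D=c["depth"]; px=c["pixels"].astype(int)
P=[]
for u in list(range(298,356,2))+list(range(368,388,2)):
    vs=[];ds=[]
    for v in range(208,242):
        if D[v,u]>0 and world(c,u,v)[2]>0.06: vs.append(v);ds.append(D[v,u])
    if len(vs)<5: continue
    v=np.mean(vs); d=np.percentile(ds,25)
    p=world(c,u,v,d); P.append(p+(p-o)/np.linalg.norm(p-o)*0.0075)
P=np.array(P); m=np.median(P,0)
for _ in range(3):
    m=P.mean(0); d=np.linalg.svd(P-m)[2][0]; d*=np.sign(d[1])
    r=np.linalg.norm((P-m)-np.outer((P-m)@d,d),axis=1); P=P[r<max(2.5*np.median(r),.002)]
print("n",len(P),"rod pt",m.round(4),"dir",d.round(4),"elev",np.degrees(np.arcsin(d[2])),"res",np.median(r))
red=(px[:,:,0]>px[:,:,1]+60)&(px[:,:,0]>px[:,:,2]+60)
red[:200]=0;red[250:]=0;red[:,:300]=0;red[:,420:]=0
v,u=np.nonzero(red);print("tape",u.min(),u.max(),v.min(),v.max(),u.mean(),v.mean())
for p in[(413,197),(410,196),(407,226),(410,222),(362,273),(360,293),(455,255),(150,195),(287,223)]:print(p,D[p[1],p[0]],world(c,*p).round(4))
# base plate corners on z=0.016 : (crop px)
def onz(u,v,z):
    a=world(c,u,v,1.0)-o; return o+a*(z-o[2])/a[2]
C=[onz(275+a/4,180+b/4,.016) for a,b in[(473,117),(746,97),(776,332),(500,353)]]
print("plate",np.round(C,4)); 
yaw=np.arctan2(*( (C[0]-C[1]+C[3]-C[2])[[1,0]])); print("yaw",np.degrees(yaw),"ctr",np.mean(C,0))
print("rod yaw",np.degrees(np.arctan2(d[1],d[0])))
np.savez('rod.npz',m=m,d=d)
E
python3 m.py
```

```text
n 39 rod pt [0.5447 0.0476 0.193 ] dir [-0.085   0.9036  0.4199] elev 24.82650638709877 res 0.0007103800160557891
tape 358 363 222 229 361.5 224.85
(413, 197) 1.114278 [ 0.6036 -0.0907  0.1741]
(410, 196) 1.1143438 [ 0.6054 -0.0851  0.1742]
(407, 226) 1.127965 [ 0.5533 -0.083   0.1499]
(410, 222) 1.1314669 [ 0.5616 -0.0892  0.1481]
(362, 273) 1.200105 [ 0.475  -0.0074  0.0587]
(360, 293) 1.2369947 [ 0.4393 -0.008   0.014 ]
(455, 255) 1.2544746 [ 0.5218 -0.2081  0.0176]
(150, 195) 1.2665641 [0.6409 0.4379 0.013 ]
(287, 223) 1.0242548 [0.5338 0.142  0.2461]
plate [[ 0.6187 -0.0795  0.016 ]
 [ 0.6325 -0.2264  0.016 ]
 [ 0.5055 -0.2375  0.016 ]
 [ 0.4921 -0.0918  0.016 ]]
yaw 95.31420713222893 ctr [ 0.56221567 -0.15881759  0.016     ]
rod yaw 95.37135489141839
```

```bash
cat > g.py <<'E'
from h import *
import workcell
yaw=np.radians(95.35); e=np.radians(25)
S=np.array([.562,-.159,0])
X=np.array([np.cos(yaw)*np.cos(e),np.sin(yaw)*np.cos(e),np.sin(e)])
Y=np.array([-np.sin(yaw),np.cos(yaw),0]); Z=np.cross(X,Y)
A=dict(np.load('rod.npz')) ; A0=A['m']-X*((A['m']-S)@X-0.0) # on measured axis
A0=A['m']-X*(((A['m']-S)[:2]@X[:2])/np.cos(e)**2)   # above stand origin
def tool():
    s=read_state(); return s,R.from_quat(s['eef_rot']).as_matrix(),np.array(s['tcp_pos'])
def delta(P):  # tool-frame shift in cm
    s,T,p=tool(); return (T.T@(np.array(P)-p)*100).round(2)
def turn_needed():
    s,T,p=tool(); z=Y if T[:,2]@Y>0 else -Y
    return np.degrees(np.arctan2(np.cross(T[:,2],z)@T[:,0],T[:,2]@z))/5
E
python3 - <<'E'
from g import *
c=dict(np.load('pics/top0.npz'))
print("A0",A0, "X",X,"Y",Y,"Z",Z)
print("hold",[ (n,getattr(workcell,n)) for n in dir(workcell) if 'hold' in n.lower()])
# s for tape lower edge: near surface point
ss=np.linspace(.05,.34,2901)
U=np.array([proj(c,A0+X*s+Z*.008)[0] for s in ss])
for u in(363.5,364,364.5,357.5): print("tape u",u,ss[np.abs(U-u).argmin()])
for name in("knob",):
    K=world(c,413,197)
px=c["pixels"].astype(int); D=c["depth"]
yel=(px[:,:,0]>px[:,:,2]+60)&(px[:,:,1]>px[:,:,2]+40)
v,u=np.nonzero(yel); k=(v>170)&(v<203)&(u>380)&(u<450); v=v[k];u=u[k]
print("knob px",u.min(),u.max(),v.min(),v.max(),len(u))
Q=np.array([world(c,a,b) for a,b in zip(u,v) if D[b,a]>0])-A0
B=np.c_[Q@X,Q@Y,Q@Z]; B=B[B[:,2]>0.01]
print("knob pts in rod frame: min",np.percentile(B,3,0).round(4),"max",np.percentile(B,97,0).round(4),"med",np.median(B,0).round(4))
# head block points
H=[]
for b in range(210,242):
    for a in range(394,422):
        if D[b,a]>0:
            q=world(c,a,b)-A0; H.append([a,b,q@X,q@Y,q@Z])
H=np.array(H); t=H[(abs(H[:,3])<.013)&(H[:,4]>.013)&(H[:,4]<.024)]
print("block top s",np.percentile(t[:,2],[1,5,50,95,99]).round(4),"z",np.median(t[:,4]))
s,T,p=tool(); print(T.round(3)); print("turn",turn_needed())
E
```

```text
A0 [ 0.56403519 -0.15880941  0.09633513] X [-0.08450367  0.90235965  0.42261826] Y [-0.99564371 -0.09323949  0.        ] Z [ 0.03940471 -0.42077721  0.90630779]
hold [('hold_point_z', 0.0187)]
tape u 363.5 0.18300000000000005
tape u 364 0.1819
tape u 364.5 0.1809
tape u 357.5 0.19590000000000002
knob px 405 420 190 202 82
knob pts in rod frame: min [ 0.0747 -0.0597  0.0248] max [ 0.0978 -0.0411  0.0465] med [ 0.0954 -0.0498  0.0368]
block top s [0.0648 0.0676 0.0858 0.1023 0.1046] z 0.016176522947927093
[[-0.    -0.971  0.24 ]
 [-0.001  0.24   0.971]
 [-1.    -0.    -0.001]]
turn 14.147793557755659
```

```bash
python3 -m jog '{"xyz":[[-3,-2,-2],[-6,-4,-4],[-9,-6.5,-6],[-12,-9,-8],[-12,-12,-11],[-12,-15,-14],[-12,-18,-17],[-12,-20,-19]],"turn":[0,1,2,3,4,5,6,7],"fingers":[0,0,0,0,0,0,0,0]}' 40
python3 - <<'E'
from g import *
K=A0+X*.0848+Y*-.0505+Z*.0343; print(K,"above(z+0.10) delta",delta(K+[0,0,.10]),"turn",turn_needed(), read_state()['qpos'].round(2))
E
```

```text
t: 0.77
tcp_pos: [0.3001, 0.3709, 0.3509]
eef_rot: [-0.247, 0.663, 0.246, 0.663]
force: [1.1, -0.3, 0.7]
width: 0.0855
[ 0.60850087 -0.09201338  0.16325952] above(z+0.10) delta [  8.84 -55.19  -6.84] turn 7.079082896040113 [-1.17  0.06  0.19  1.77 -0.01  1.31 -0.27]
```

```bash
python3 -m jog '{"xyz":[[0,-3.5,-0.4],[0,-7,-0.8],[0,-10.5,-1.3],[0,-14,-1.7],[0,-17.5,-2.1],[0,-21,-2.6],[0,-24.5,-3],[0,-28,-3.4]],"turn":[1,2,3,4,5,6,7,7.1],"fingers":[0,0,0,0,0,0,0,0]}'
python3 - <<'E'
from g import *
K=A0+X*.0848+Y*-.0505+Z*.0343; print("above(z+0.10) delta",delta(K+[0,0,.10]),"turn",turn_needed(), read_state()['qpos'].round(2))
E
```

```text
t: 1.43
tcp_pos: [0.4575, 0.1348, 0.3512]
eef_rot: [-0.031, 0.707, 0.03, 0.706]
force: [0.8, 0.2, -0.1]
width: 0.0854
above(z+0.10) delta [  8.82 -23.89  13.09] turn -0.08170727593846686 [-0.86  0.05  0.5   1.78 -0.02  1.31 -0.27]
```

```bash
python3 -m jog '{"xyz":[[0,-3.5,2],[0,-7,4],[0,-10.5,6],[0,-14,8],[0,-17.5,10],[2,-21,12],[5,-23.9,13.1],[8.8,-23.9,13.1]],"turn":[0,0,0,0,0,0,0,0],"fingers":[0,0,0,0,0,0,0,0]}'
python3 - <<'E'
from g import *
K=A0+X*.0848+Y*-.0505+Z*.0343; print("tip 9 below delta",delta(K-[0,0,.009]),"turn",turn_needed(), read_state()['qpos'].round(2))
E
```

```text
t: 2.1
tcp_pos: [0.6111, -0.0994, 0.2647]
eef_rot: [-0.03, 0.705, 0.026, 0.708]
force: [-0.6, -1.5, -0.7]
width: 0.0851
tip 9 below delta [11.04  0.83 -0.26] turn -0.1553527226568858 [-0.39  0.42  0.66  1.61 -0.27  1.2   0.4 ]
```

```bash
python3 -m jog '{"xyz":[[2,0.3,-0.1],[4,0.6,-0.2],[6,0.8,-0.25],[8,0.8,-0.25],[9,0.8,-0.25],[9,0.8,-0.25]],"turn":[0,-0.1,-0.15,-0.15,-0.15,-0.15],"fingers":[0.35,0.35,0.35,0.35,0.35,0.35]}'
python3 - <<'E'
from g import *
K=A0+X*.0848+Y*-.0505+Z*.0343; print("tip 9 below delta",delta(K-[0,0,.009]),"turn",turn_needed())
c=shot("side","side1",(230,100,430,250),4); shot("top","top1",(340,150,480,250),5)
E
```

```text
t: 2.6
tcp_pos: [0.6069, -0.0918, 0.1721]
eef_rot: [-0.035, 0.706, 0.031, 0.707]
force: [0.2, -0.0, 1.0]
width: 0.0558
tip 9 below delta [ 1.78 -0.03  0.15] turn -0.003599601438519807
```

View pics/side1.png

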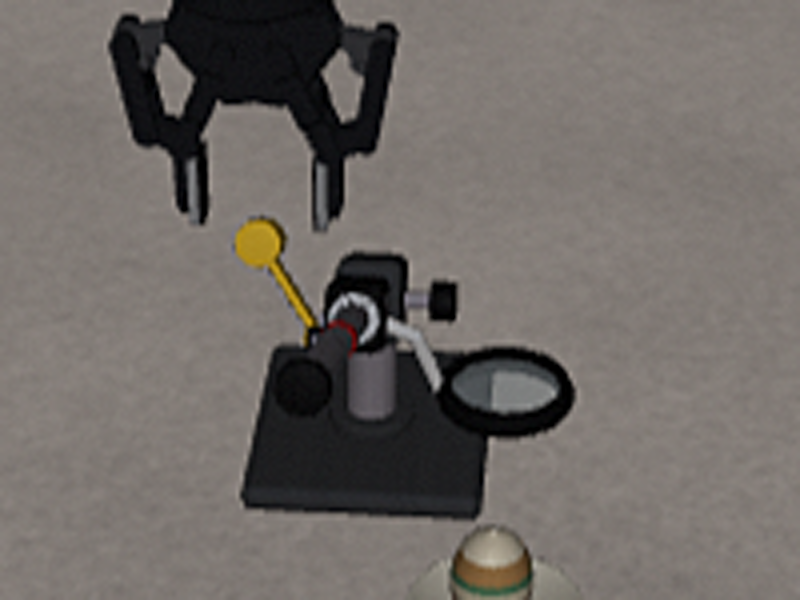

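The jaws straddle the knob: pads at crop x 195 and 320, knob at (262,243). The head, lens and egg have not moved.

```bash
python3 -m jog '{"xyz":[[0.9,0,0.15],[1.7,0,0.15],[1.7,0,0.15],[1.7,0,0.15],[1.7,0,0.15],[1.7,0,0.15],[1.7,0,0.15],[1.7,0,0.15]],"turn":[0,0,0,0,0,0,0,0],"fingers":[0.35,0.35,0.55,0.75,0.9,0.9,0.9,0.9]}' 40
python3 - <<'E'
from g import *
K=A0+X*.0848+Y*-.0505+Z*.0343; print("tip 9 below delta",delta(K-[0,0,.009]),"turn",turn_needed())
s,T,p=tool(); print("X in tool",(T.T@X).round(4),"Y",(T.T@Y).round(4),"Z",(T.T@Z).round(4),s['force'],s['width'])
c=shot("side","side2",(230,100,430,250),4)
E
```

```text
t: 3.37
tcp_pos: [0.6098, -0.0923, 0.158]
eef_rot: [-0.035, 0.705, 0.031, 0.708]
force: [-3.2, 0.3, -0.4]
width: 0.0218
tip 9 below delta [ 0.37  0.04 -0.13] turn -0.007192020042715641
X in tool [-0.4283  0.9037  0.0012] Y [-4.1e-03 -6.0e-04 -1.0e+00] Z [-0.9036 -0.4283  0.004 ] [-3.24891207  0.32773755 -0.39556085] 0.02177922814621622
```

View pics/side2.png

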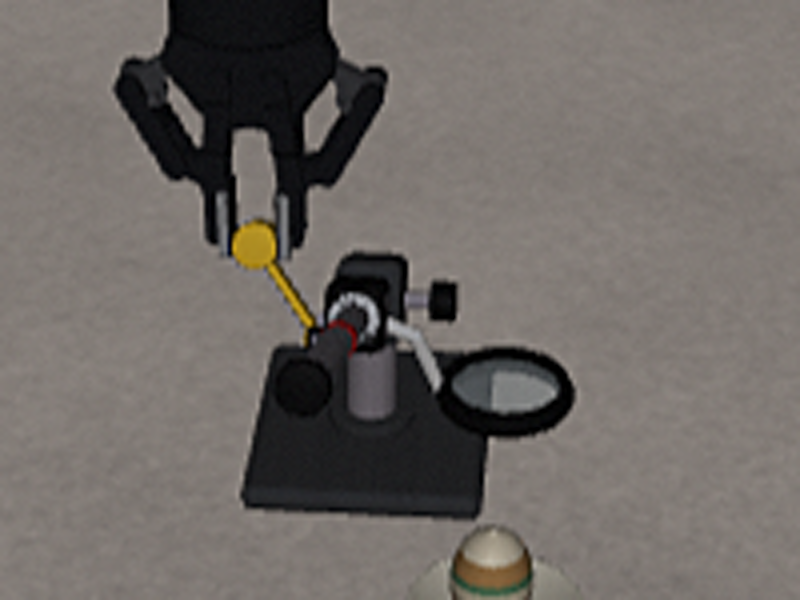

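The knob at (255,245) is pinched, but the pads end only just below its centre. I'll regrip about 4 mm lower.

```bash
python3 -m jog '{"xyz":[[0,0,0],[0,0,0],[0.4,0,0],[0.5,0,0],[0.5,0,0],[0.5,0,0],[0.5,0,0],[0.5,0,0]],"turn":[0,0,0,0,0,0,0,0],"fingers":[0.6,0.55,0.55,0.55,0.7,0.9,0.9,0.9]}' 50
python3 - <<'E'
from g import *
s,T,p=tool(); print(p-A0, (p-A0)@X,(p-A0)@Y,(p-A0)@Z,s['force'],s['width'],turn_needed())
print("X in tool",(T.T@X).round(4),"Y",(T.T@Y).round(4),"Z",(T.T@Z).round(4))
E
```

```text
t: 4.08
tcp_pos: [0.6098, -0.0922, 0.1529]
eef_rot: [-0.035, 0.705, 0.031, 0.708]
force: [1.2, 0.6, -0.8]
width: 0.0224
[0.04578234 0.06658467 0.05660079] 0.08013506542175186 -0.05179121426773783 0.025084463295365535 [ 1.16468544  0.61030016 -0.75063899] 0.02239397940551865 -0.006059464548245719
X in tool [-0.4282  0.9037  0.0013] Y [-4.e-03 -5.e-04 -1.e+00] Z [-0.9037 -0.4282  0.0039]
```

```bash
python3 -m jog '{"xyz":[[-0.2,0.4,0],[-0.6,1.3,0],[-1.1,2.3,0],[-1.6,3.4,0],[-2.1,4.4,0],[-2.6,5.5,0],[-3.0,6.3,0],[-3.0,6.3,0]],"turn":[0,0,0,0,0,0,0,0],"fingers":[0.9,0.9,0.9,0.9,0.9,0.9,0.9,0.9]}' 50
python3 - <<'E'
from g import *
s,T,p=tool(); print("s,y,z",((p-A0)@X).round(4),((p-A0)@Y).round(4),((p-A0)@Z).round(4),s['force'],s['width'],turn_needed())
c=shot("top","top3",(330,180,430,255),8)
px=c["pixels"].astype(int); red=(px[:,:,0]>px[:,:,1]+60)&(px[:,:,0]>px[:,:,2]+60)
red[:200]=0;red[250:]=0;red[:,:300]=0;red[:,420:]=0
v,u=np.nonzero(red);print("tape",u.min(),u.max(),v.min(),v.max(),len(u))
shot("side","side3",(290,140,370,200),10)
E
```

```text
t: 4.75
tcp_pos: [0.6037, -0.0265, 0.1835]
eef_rot: [-0.036, 0.705, 0.032, 0.708]
force: [-0.6, -1.4, -0.1]
width: 0.0219
s,y,z 0.1529 -0.0518 0.0249 [-0.64451686 -1.38772763 -0.08453784] 0.021935299109426182 0.02924866893066137Traceback (most recent call last):
  File "<stdin>", line 6, in <module>
    return umr_minimum(a, axis, None, out, keepdims, initial, where)
ValueError: zero-size array to reduction operation minimum which has no identity
```

View pics/top3.png

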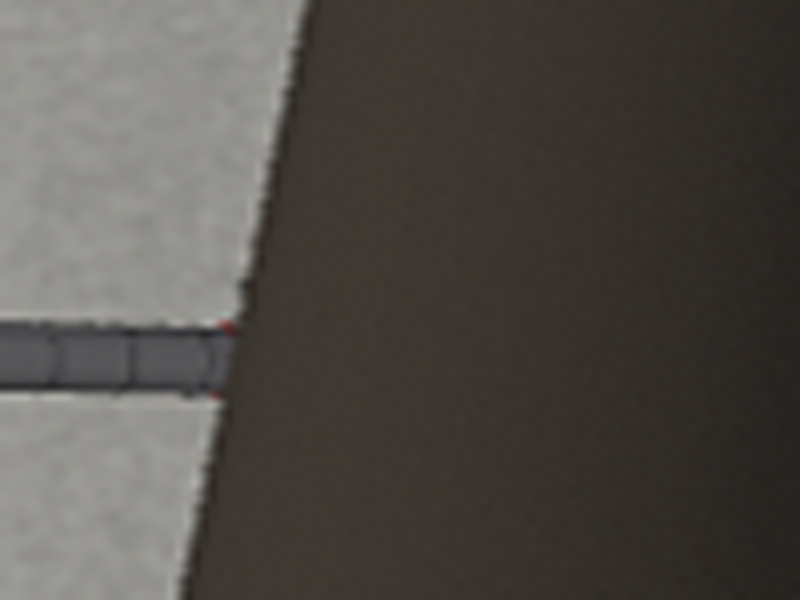

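The top view is now blocked by the arm, with only the tape's upper edge visible at crop (225,328). So I'll take sub-pixel tape and block edges from the first top picture and add the measured slide. The side camera looks down the rod, so its depth can check that slide.

```bash
cat > e.py <<'E'
from g import *
c=dict(np.load('pics/top0.npz')); px=c["pixels"].astype(float); D=c["depth"]
def solve(u,y,z):   # s along the rod whose point projects to column u
    ss=np.linspace(.03,.3,2701); U=np.array([proj(c,A0+X*s+Y*y+Z*z)[0] for s in ss]); return ss[np.abs(U-u).argmin()]
def rowy(u,v):      # y offset of pixel on the rod/block top
    q=world(c,u,v,1.15); return None
red=px[:,:,0]-px[:,:,1:].mean(2)
for v in range(221,231):
    r=red[v,348:374]; r=r-np.median(r); h=r.max()/2
    if r.max()<40: continue
    i=np.nonzero(r>h)[0]; a,b=i[0],i[-1]
    ul=348+a-(r[a]-h)/(r[a]-r[a-1]); ur=348+b+(r[b]-h)/(r[b]-r[b+1])
    yy=(v-proj(c,A0+X*.19)[1])*1.11/597; yy=np.clip(yy,-.0075,.0075)
    z=np.sqrt(.008**2-yy**2)
    print("tape row",v,round(r.max()),"u",round(ul,2),round(ur,2),"s up",solve(ul,yy,z),"low",solve(ur,yy,z))
print("block axis row",proj(c,A0+X*.0848+Z*.018),"X edge px", proj(c,A0+X*.1048+Z*.018))
for v in range(214,238):
    L=[]
    for u in range(388,426):
        q=world(c,u,v)-A0; L.append((u,(q@X),(q@Y),(q@Z),D[v,u]))
    L=np.array(L); k=(L[:,4]>0)&(abs(L[:,3]-.017)<.004)&(abs(L[:,2])<.0155)
    if k.sum()<3: continue
    B=L[k]; print(v,"u",B[0,0],B[-1,0],"s",B[0,1].round(4),B[-1,1].round(4),"y",B[:,2].mean().round(4), "bright",px[v,394:404].mean(1).astype(int))
E
python3 e.py
python3 - <<'E'
from g import *
for f in("side0","side1","side2","side3"):
    try: c=dict(np.load(f'pics/{f}.npz'))
    except Exception as e: c=shot("side","side3",(290,140,370,200),10)
    L=[]
    for v in range(140,215):
        for u in range(295,350):
            d=c["depth"][v,u]
            if d>0:
                q=world(c,u,v)-A0; q=q@np.c_[X,Y,Z]
                if 9e-3<abs(q[1])<14e-3 and abs(q[2])<.016 and q[0]>.07: L.append(q[0])
    print(f,len(L),np.percentile(L,[25,50,75]).round(4))
E
```

```text
tape row 221 56 u 358.3 363.28 s up 0.1907 low 0.1799
tape row 222 70 u 358.64 363.58 s up 0.19160000000000002 low 0.181
tape row 223 68 u 358.86 363.85 s up 0.1921 low 0.1814
tape row 224 69 u 359.21 363.87 s up 0.19190000000000002 low 0.1819
tape row 225 68 u 359.19 363.85 s up 0.1923 low 0.18230000000000002
tape row 226 68 u 358.73 363.85 s up 0.1933 low 0.18230000000000002
tape row 227 69 u 358.75 363.58 s up 0.193 low 0.1827
tape row 228 58 u 357.73 363.56 s up 0.1945 low 0.182
tape row 229 60 u 356.38 362.18 s up 0.196 low 0.1835
block axis row [410.44614475 224.03014275] X edge px [401.75398276 223.77444755]
217 u 401.0 412.0 s 0.102 0.0758 y -0.0145 bright [ 53  24  19  50  83 110  71  39  28  24]
218 u 401.0 416.0 s 0.1016 0.0709 y -0.0123 bright [50 23 19 50 52 30 18 25 23 20]
219 u 401.0 417.0 s 0.1038 0.0652 y -0.0102 bright [19 19 39 41 25 17 22 26 28 24]
220 u 400.0 417.0 s 0.1048 0.0664 y -0.0083 bright [ 17  65 132 145 123  62  21  27  26  28]
221 u 402.0 417.0 s 0.1012 0.0674 y -0.0063 bright [ 66 133 141 137 138 101  42  22  26  25]
222 u 402.0 417.0 s 0.1006 0.0665
[... 396 characters left out ...]
 69  68  61 110 115  62  25  29]
227 u 403.0 420.0 s 0.1012 0.0594 y 0.0053 bright [ 67  66  64  64  59 109 114  62  23  26]
228 u 401.0 418.0 s 0.1047 0.0647 y 0.0075 bright [ 62  63  60  59  71 129  85  25  26  29]
229 u 403.0 418.0 s 0.1003 0.0654 y 0.0092 bright [ 54  50  49  47 102 137  89  28  27  30]
230 u 401.0 418.0 s 0.1047 0.0667 y 0.0113 bright [101  93 104 131 138  81  22  19  26  25]
231 u 404.0 417.0 s 0.099 0.0686 y 0.013 bright [ 57 130 117 128 143  89  26  23  25  25]
232 u 412.0 415.0 s 0.0814 0.0743 y 0.0145 bright [16 31 97 98 68 29 21 22 24 29]
side0 86 [0.0981 0.1008 0.3318]
side1 87 [0.0983 0.1008 0.3316]
side2 86 [0.0983 0.1008 0.3323]
side3 89 [0.1707 0.1729 0.331 ]
```

```bash
cat > o.py <<'E'
from g import *
c=dict(np.load('pics/top0.npz'))
k=16; u0,v0=390,186; im=c["pixels"][v0:v0+37,u0:u0+50,::-1]
im=cv2.resize(im,None,fx=k,fy=k,interpolation=cv2.INTER_CUBIC)
def draw(L,col,close=True):
    P=np.array([(proj(c,A0+X*a+Y*b+Z*z)-[u0,v0]+.5)*k-.5 for a,b,z in L]).round().astype(int)
    cv2.polylines(im,[P],close,col,1)
si=.1040; h=si-.02
draw([(si,-.015,.018),(si,.015,.018),(si-.04,.015,.018),(si-.04,-.015,.018)],(0,0,255))
draw([(si,-.015,-.018),(si,.015,-.018),(si,.015,.018),(si,-.015,.018)],(0,0,255))
th=.597; t=np.linspace(0,2*np.pi,40)
for a in(.012,-.012): draw([(h+a,-.019-.056*np.sin(th)+.012*np.cos(q),-.012+.056*np.cos(th)+.012*np.sin(q)) for q in t],(255,255,0))
cv2.imwrite('pics/over.png',im)
for f in("side0","side1","side2","side3"):
    p=dict(np.load(f'pics/{f}.npz'))["pixels"].astype(float)[160:200,300:340]
    r=p[:,:,0]-p[:,:,1:].mean(2); print(f,"red sum",r[r>12].sum().round(0),(r>12).sum())
E
python3 o.py
```

```text
side0 red sum 5078.0 94
side1 red sum 5240.0 95
side2 red sum 4940.0 88
side3 red sum 3387.0 65
```

View pics/over.png

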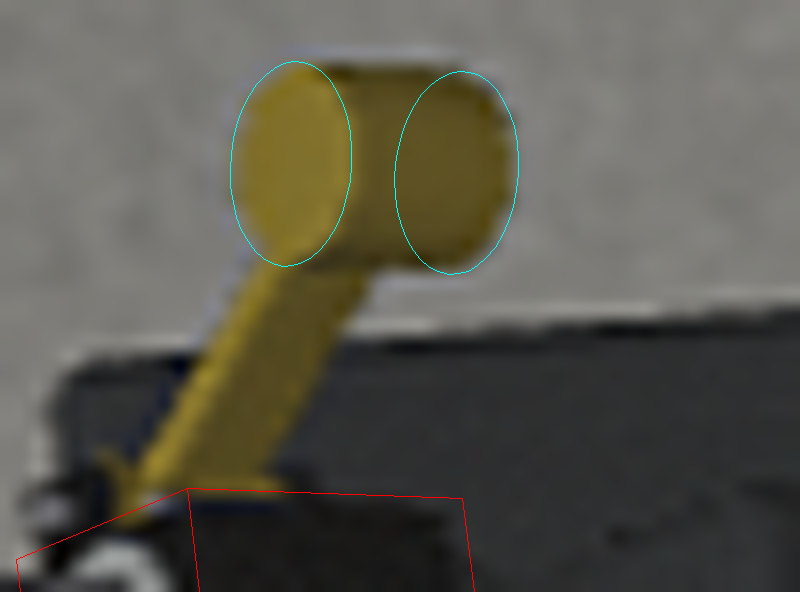

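The knob overlay fits with the index start at s≈0.104 m along the rod: ellipse centre x 374 against knob centre 375. The tape's lower edge is at 0.182. The red area in the side view has shrunk though, so I'll compare before and after side by side.

Run:
```python
from g import *
ims=[]
for f in("side2","side3"):
    p=dict(np.load(f'pics/{f}.npz'))["pixels"][155:205,295:335,::-1]
    ims.append(cv2.resize(p,None,fx=10,fy=10,interpolation=cv2.INTER_CUBIC))
cv2.imwrite('pics/cmp.png',np.hstack(ims))
c=dict(np.load('pics/side3.npz'))
for s in(.1768,.182,.192): print(s,[((proj(c,A0+X*s+Z*z)-[295,155]+.5)*10).round(0) for z in(0,.008)])
```

```text
0.1768 [array([198., 292.]), array([199., 250.])]
0.182 [array([195., 296.]), array([197., 253.])]
0.192 [array([190., 303.]), array([191., 260.])]
```

View pics/cmp.png

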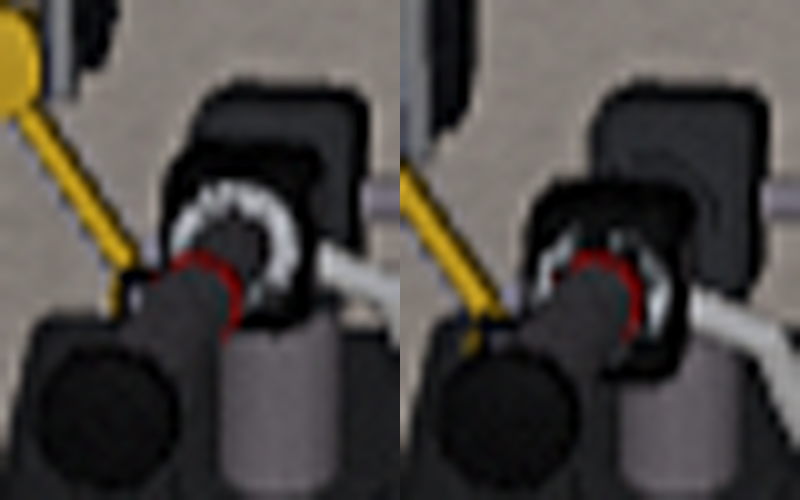

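Run:
```python
from g import *
for f in("side0","side2","side3"):
    p=dict(np.load(f'pics/{f}.npz'))["pixels"].astype(int)
    print(f)
    for v in range(178,190): print(v,' '.join(f"{p[v,u,0]:3d}/{(p[v,u,1]+p[v,u,2])//2:2d}" for u in range(310,322)))
```

```text
side0
178 102/101   5/ 5 123/129 139/144  46/50  33/33  40/42  35/36  41/41  37/36  34/34  19/16
179 115/120  12/15 126/134  75/85  34/32  40/34  40/44  37/40  45/46  38/38  38/36  16/14
180 123/128  17/23 108/83 105/44  73/16  79/12  56/29  44/37  38/42  39/41  35/33  10/ 8
181  74/79  14/14  83/16  91/26  66/31  81/13  74/10  79/15  46/28  37/41  29/29  31/32
182  36/ 5  25/24  58/38  36/42  37/47  51/39  58/36 107/15  57/ 2  31/33  13/15  93/96
183  52/32  42/44  42/45  42/42  43/45  42/47  37/47  73/34 102/ 1  30/20  57/62 153/159
184  41/42  46/45  45/44  43/45  39/39  44/43  39/42  29/42  96/ 7  44/30 147/156 134/140
185  44/45  40/39  45/45  43/43  36/36  38/35  35/38  28/39  93/ 8  55/39 124/132  51/55
186  47/47  42/39  42/42  46/46  42/42  39/37  34/38  26/36 110/13  30/19  21/24   1/ 1
187  40/39  44/44  45/43  43/43  41/41  39/39  32/35  47/29  67/ 3   1/ 0   0/ 0   0/ 0
188  44/43  45/44  46/43  42/40  39/40  36/35  30/34  75/28  57/49  56/57  64/63  69/66
189  47/45  43/43  43/41  41/41  38/37  27/29  30/34  71/48  76/74  86/85  90/87  98/95
side2
178 116/116   2/ 4 123
[... 1413 characters left out ...]
  26/23  58/38  35/40  39/48  52/40  63/41 110/15  51/ 0  47/55  86/91  68/70
183  58/43  42/43  46/47  43/45  41/45  46/49  38/47  78/37 103/ 0  31/18  77/84 118/123
184  42/45  46/46  47/47  46/48  41/40  44/44  39/43  29/43 101/ 9  45/29 140/149 142/145
185  44/42  41/40  47/45  46/45  40/41  38/38  38/42  27/38  97/ 9  40/26 184/193 118/122
186  49/47  45/43  45/45  47/46  43/45  39/37  36/40  26/37 111/ 8  23/11 160/168  70/73
187  44/43  46/45  48/47  45/43  44/42  40/40  34/36  49/29 100/33  24/25 115/121  30/31
188  43/42  47/45  43/43  46/44  41/43  38/37  33/36  62/20  58/27  26/30  57/61  10/ 9
189  48/48  50/48  46/45  43/42  37/38  32/33  30/34  49/35   9/ 9   1/ 6   9/11   6/ 5
```

The tape pixels in the side view are unchanged, so it is still fully uncovered. I'll advance 4 mm and watch for its lower rim starting to be hidden.

```bash
cat > w.py <<'E'
from g import *
import sys
ref=np.mean([np.load(f'pics/{f}.npz')["pixels"].astype(float) for f in("side0","side1","side2")],0)
def rd(p): return (p[:,:,0]-p[:,:,1:].mean(2)).clip(0)
def face(c):
    L=[]
    for v in range(150,215):
        for u in range(295,350):
            if c["depth"][v,u]>0:
                q=(world(c,u,v)-A0)@np.c_[X,Y,Z]
                if abs(q[1])<14e-3 and np.hypot(q[1],q[2])>.0095 and abs(q[2])<.016 and .09<q[0]<.25: L.append(q[0])
    return np.median(L).round(4),len(L)
def rep(f,n=3):
    cs=[read_camera("side") for _ in range(n)] if n else [dict(np.load(f'pics/{f}.npz'))]
    if n: np.savez(f'pics/{f}.npz',**cs[0])
    p=np.mean([c["pixels"].astype(float) for c in cs],0)
    W=np.s_[179:190,310:321]; m=rd(ref)[W]>20
    A=rd(p)[W]; s,T,q=tool()
    print(f,"tcp s",((q-A0)@X).round(4),"y",((q-A0)@Y).round(4),"z",((q-A0)@Z).round(4),"red",A[m].sum().round(0),"face",[face(c) for c in cs],"F",s['force'].round(1),"w",s['width'].round(4))
E
python3 -c "
from w import *
for f in('side0','side1','side2','side3'): rep(f,0)"
python3 -m jog '{"xyz":[[-0.05,0.1,0],[-0.1,0.2,0],[-0.15,0.3,0],[-0.17,0.36,0],[-0.17,0.36,0]],"turn":[0,0,0,0,0],"fingers":[0.9,0.9,0.9,0.9,0.9]}' 50
python3 -c "
from w import *
rep('side4')
s,T,p=tool(); print((T.T@np.c_[X,Y,Z]).round(4), turn_needed())"
```

```text
t: 5.27
tcp_pos: [0.6035, -0.0251, 0.1843]
eef_rot: [-0.035, 0.705, 0.031, 0.708]
force: [-0.2, -0.9, -1.3]
width: 0.0222Traceback (most recent call last):
  File "<string>", line 3, in <module>
    for f in('side0','side1','side2','side3'): rep(f,0)
                                               ~~~^^^^^
  File "w.py", line 19, in rep
    print(f,"tcp s",((q-A0)@X).round(4),"y",((q-A0)@Y).round(4),"z",((q-A0)@Z).round(4),"red",A[m].sum().round(0),"face",[face(c) for c in cs],"F",s['force'].round(1),"w",s['width'].round(4))
                                                                                                                                                                           ^^^^^^^^^^^^^^^^
AttributeError: 'float' object has no attribute 'round'
Traceback (most recent call last):
  File "w.py", line 19, in rep
    print(f,"tcp s",((q-A0)@X).round(4),"y",((q-A0)@Y).round(4),"z",((q-A0)@Z).round(4),"red",A[m].sum().round(0),"face",[face(c) for c in cs],"F",s['force'].round(1),"w",s['width'].round(4))
                                                                                                                                                                           ^^^^^^^^^^^^^^^^
AttributeError: 'float' object has no attribute 'round'
```

```bash
sed -i "s/s\['width'\].round(4)/round(s['width'],4)/" w.py
python3 -c "
from w import *
for f in('side0','side1','side2','side3'): rep(f,0)
rep('side4')
s,T,p=tool(); print((T.T@np.c_[X,Y,Z]).round(4), turn_needed())"
```

```text
side0 tcp s 0.1545 y -0.0518 z 0.025 red 1340.0 face [(np.float64(0.0999), 114)] F [ 0.5 -0.9 -1.2] w 0.0222
side1 tcp s 0.1545 y -0.0518 z 0.025 red 1378.0 face [(np.float64(0.1004), 122)] F [ 0.5 -0.9 -1.2] w 0.0222
side2 tcp s 0.1545 y -0.0518 z 0.025 red 1383.0 face [(np.float64(0.1), 114)] F [ 0.5 -0.9 -1.2] w 0.0222
side3 tcp s 0.1545 y -0.0518 z 0.025 red 1400.0 face [(np.float64(0.1719), 129)] F [ 0.5 -0.9 -1.2] w 0.0222
side4 tcp s 0.1546 y -0.0517 z 0.025 red 1331.0 face [(np.float64(0.174), 127), (np.float64(0.1746), 124), (np.float64(0.1743), 127)] F [-0.2 -2.5 -1.7] w 0.0221
[[-4.280e-01 -4.300e-03 -9.038e-01]
 [ 9.038e-01  6.000e-04 -4.280e-01]
 [ 2.400e-03 -1.000e+00  3.600e-03]] 0.006897987749334145
```

```bash
python3 -m jog '{"xyz":[[-0.07,0.15,0],[-0.13,0.27,0],[-0.15,0.31,0],[-0.15,0.31,0]],"turn":[0,0,0,0],"fingers":[0.9,0.9,0.9,0.9]}' 50
python3 -c "
from w import *
rep('side5')"
```

```text
t: 5.9
tcp_pos: [0.6032, -0.0216, 0.186]
eef_rot: [-0.035, 0.705, 0.031, 0.708]
force: [-1.5, -0.6, -1.0]
width: 0.0221
side5 tcp s 0.1582 y -0.0517 z 0.025 red 1287.0 face [(np.float64(0.1778), 124), (np.float64(0.1783), 127), (np.float64(0.1776), 127)] F [ 0.1 -0.8 -0.6] w 0.022
```

```bash
cat > d.py <<'E'
from w import *
import sys
a=[np.load(f'pics/{f}.npz')["pixels"].astype(float) for f in sys.argv[1:]]
for v in range(178,190): print(v,' | '.join(' '.join(f"{rd(p)[v,u]:4.0f}" for u in range(309,321)) for p in a))
E
python3 d.py side3 side4 side5
python3 - <<'E'
from w import *
a=cv2.hconcat([cv2.resize(np.load(f'pics/{f}.npz')["pixels"][168:200,302:328,::-1],None,fx=15,fy=15,interpolation=cv2.INTER_NEAREST) for f in('side3','side5')])
cv2.imwrite('pics/cmp2.png',a)
E
```

```text
178    0    0    0    0    0    0    0    0    0    0    0    0 |    0    2    0    0    0    0    0    0    0    0    0    0 |    0    0    0    0    0    0    0    0    0    0    0    0
179    0    0    0    0    0    3    4    0    0    0    0    0 |    0    0    0    0    0    0    9    0    0    0    0    0 |    0    0    0    0    0    0    3    0    0    0    0    2
180    0    0    0   38   92   64   75   28    9    0    0    0 |    0    0    0   49   88   58   54   22    0    0    0    0 |    0    0    0   40   46   46   46   12    2    0    0    0
181    0    0    0   62   65   36   68   64   70   19    0    0 |    0    0    0   77   66   37   70   62   63   20    0    0 |    0    0    0   80   71   40   72   72   44   10    0    0
182    0   24    2   20    0    0   12   22   94   51    0    0 |    0   19    4   20    0    0   14   24   98   54    0    0 |    0   12    6   19    0    0   14   24   97   52    0    0
183    0   15    0    0    0    0    0    0   40  103   12    0 |    0   16    0    0    0    0    0    0   40   94    9    0 |    0   26    1    0    0    0   
[... 455 characters left out ...]
03   12    0 |    2    2    2    0    1    0    1    0    0  106   14    0 |    1    1    1    0    0    0    2    0    0  106    2    0
187    1    0    1    0    2    2    0    0   20   67    0    0 |    2    1    0    0    1    0    0    0   17   76    6    0 |    1    0    0    1    0    0    1    0   19   68    0    0
188    0    1    2    0    2    0    0    0   42   30    0    0 |    0    0    1    0    2    0    2    0   41   30    0    0 |    1    4    2    2    2    0    0    0   48   15    0    0
189    1    0    2    0    1    0    0    0   14    0    0    0 |    0    1    0    2    0    0    0    0   14    0    0    0 |    0    1    0    0    2    0    0    0   14    0    0    2
```

View pics/cmp2.png

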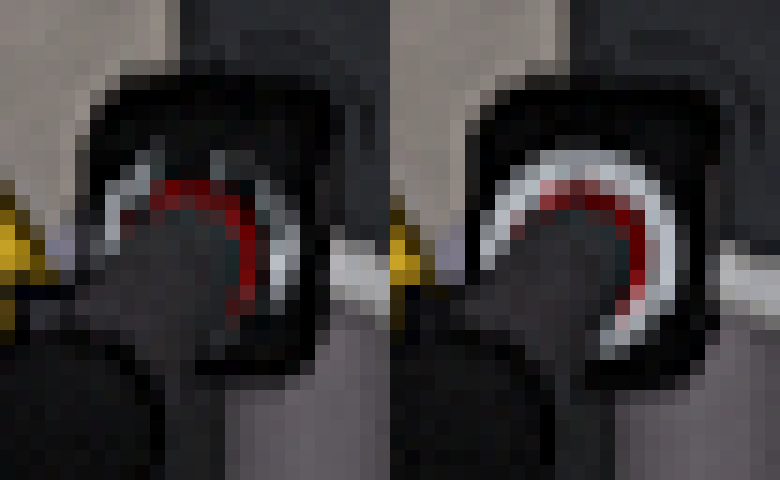

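The ring on the head's face now borders the red directly, with red at crop (590,195) and the ring around it at (590,165). As an independent check, I'll compare tape depth with face depth within the side camera alone.

Run:
```python
from w import *
for f in("side0","side1","side2","side3","side4","side5"):
    c=dict(np.load(f'pics/{f}.npz')); r=rd(c["pixels"].astype(float)); L=[]
    for v in range(178,190):
        for u in range(309,321):
            if r[v,u]>55 and c["depth"][v,u]>0: L.append((world(c,u,v)-A0)@np.c_[X,Y,Z])
    L=np.array(L); k=np.hypot(L[:,1],L[:,2]); print(f,len(L),"s red pct",np.percentile(L[:,0],[10,25,50,75,90]).round(4),"rad",np.median(k).round(4),"yz",np.median(L[:,1:],0).round(4))
```

```text
side0 14 s red pct [0.1837 0.1872 0.1891 0.1909 0.1958] rad 0.0082 yz [0.0036 0.0068]
side1 15 s red pct [0.184  0.1863 0.1883 0.1903 0.1941] rad 0.0083 yz [0.0041 0.0067]
side2 15 s red pct [0.1839 0.187  0.1897 0.1913 0.1932] rad 0.0085 yz [0.0042 0.0065]
side3 14 s red pct [0.1847 0.1874 0.1882 0.193  0.1967] rad 0.0083 yz [0.0048 0.0065]
side4 13 s red pct [0.1848 0.1864 0.189  0.1922 0.1956] rad 0.0082 yz [0.0056 0.0063]
side5 10 s red pct [0.1871 0.1894 0.1909 0.1943 0.1975] rad 0.0082 yz [0.0067 0.0042]
```

Run:
```python
from w import *
c=dict(np.load('pics/top0.npz')); px=c["pixels"].astype(float).mean(2)
def solve(u,y,z):
    ss=np.linspace(.03,.4,3701); U=np.array([proj(c,A0+X*s+Y*y+Z*z)[0] for s in ss]); return ss[np.abs(U-u).argmin()]
print("cap centre row",proj(c,A0+X*.33))
for v in(221,223,225): print(v,px[v,277:298].astype(int))
col=px[210:238,286].astype(int); print("cap column 286 rows210+",col)
S=dict(np.load('pics/side0.npz')); L=[]
for v in range(150,215):
    for u in range(295,350):
        if S["depth"][v,u]>0: L.append((world(S,u,v)-A0)@np.c_[X,Y,Z])
L=np.array(L); k=L[L[:,0]>.30]; print("cap side: n",len(k),np.percentile(k[:,0],[5,25,50,75,95]).round(4),"yz mid",((k[:,1:].min(0)+k[:,1:].max(0))/2).round(4),"ext",np.ptp(k[:,1:],axis=0).round(4))
r=np.hypot(L[:,1],L[:,2]); f=L[(r>.0095)&(r<.014)&(L[:,0]>.08)&(L[:,0]<.2)]
print("face hist",np.histogram(f[:,0],bins=np.arange(.08,.2,.004)))
print("plate z side", [world(S,u,v)[2].round(4) for u,v in((300,222),(345,222),(300,200))],"table",[world(S,u,v)[2].round(4) for u,v in((250,250),(280,180),(400,200),(330,300))])
print("table top",[world(c,u,v)[2].round(4) for u,v in((300,150),(450,300),(300,300),(500,200))],"plate",[world(c,u,v)[2].round(4) for u,v in((450,258),(430,212),(462,215))])
```

```text
cap centre row [288.87165318 222.97419656]
221 [121 119 119 127  92  37  20  27  27  26  28  26  23  26  20  62  71  68
  70  53  62]
223 [121 122 126 132  97  41  21  26  25  27  25  24  27  25  20  66  74  70
  72  58  67]
225 [124 124 126 134  99  42  22  26  26  27  27  27  26  24  17  62  70  67
  69  57  65]
cap column 286 rows210+ [123 122 125 125 122 128 105   9  24  25  30  26  26  27  27  27  26  25
  23  13 107 132 125 121 125 132 131 124]
cap side: n 169 [0.3327 0.3358 0.337  0.3385 0.3403] yz mid [ 0.0005 -0.    ] ext [0.023  0.0231]
face hist (array([ 0,  0,  0,  4, 21, 34,  4,  0,  0,  0,  0,  0,  0,  0,  0,  0,  0,
        0,  0,  0,  0,  0,  0,  0,  0,  0,  0,  0,  0]), array([0.08 , 0.084, 0.088, 0.092, 0.096, 0.1  , 0.104, 0.108, 0.112,
       0.116, 0.12 , 0.124, 0.128, 0.132, 0.136, 0.14 , 0.144, 0.148,
       0.152, 0.156, 0.16 , 0.164, 0.168, 0.172, 0.176, 0.18 , 0.184,
       0.188, 0.192, 0.196]))
plate z side [np.float64(0.0135), np.float64(0.0169), np.float64(0.2333)] table [np.float64(-0.0004), np.float64(-0.0038), np.float64(0.0016), np.float64(-0.0019)]
table top [np.float64(-0.0002), np.float64(0.0005), np.float64(-0.0014), np.float64(-0.0037)] plate [np.float64(0.0184), np.float64(0.0127), np.float64(0.0196)]
```

Run:
```python
from w import *
c=dict(np.load('pics/top0.npz'))
def solve(u,y,z):
    ss=np.linspace(.03,.4,3701); U=np.array([proj(c,A0+X*s+Y*y+Z*z)[0] for s in ss]); return ss[np.abs(U-u).argmin()].round(4)
for z in(-.0115,-.0095): print(z,"cap end",solve(281.3,0,z))
print("cap back top",solve(291.5,0,.0115),"tape low at z 8",solve(363.86,0,.008))
for k in range(6):
    print(k,end=' ');rep('side6',1)
```

```text
-0.0115 cap end 0.3393
-0.0095 cap end 0.3402
cap back top 0.3303 tape low at z 8 0.1822
0 side6 tcp s 0.1582 y -0.0517 z 0.025 red 1350.0 face [(np.float64(0.1781), 122)] F [-0.4 -0.7 -0.9] w 0.0222
1 side6 tcp s 0.1581 y -0.0517 z 0.025 red 1328.0 face [(np.float64(0.1781), 123)] F [ 0.   0.  -1.4] w 0.0223
2 side6 tcp s 0.1581 y -0.0517 z 0.025 red 1294.0 face [(np.float64(0.1781), 121)] F [-0.5  0.  -1. ] w 0.0216
3 side6 tcp s 0.158 y -0.0517 z 0.025 red 1298.0 face [(np.float64(0.1779), 126)] F [ 0.6 -0.4 -1.9] w 0.0222
4 side6 tcp s 0.158 y -0.0517 z 0.0251 red 1346.0 face [(np.float64(0.178), 123)] F [-0.1 -0.7 -1.4] w 0.022
5 side6 tcp s 0.158 y -0.0517 z 0.025 red 1365.0 face [(np.float64(0.1778), 126)] F [-1.6 -1.  -1.8] w 0.0221
```

Both cameras put the gap at about 0–1.5 mm: the tape's red is essentially uncovered, and the knob and cap references agree. I'll add about 0.8 mm and swing the lever partway, staying above the bite angle, then recheck.

```bash
python3 -m jog '{"xyz":[[-0.03,0.07,0],[-0.26,-0.04,-0.4],[-0.45,-0.13,-0.8],[-0.62,-0.21,-1.2],[-0.75,-0.27,-1.6],[-0.75,-0.27,-1.6],[-0.75,-0.27,-1.6]],"turn":[0,0,0,0,0,0,0],"fingers":[0.9,0.9,0.9,0.9,0.9,0.9,0.9]}' 50
python3 - <<'E'
from w import *
for k in range(4): rep('side7',1)
s,T,p=tool(); print(turn_needed())
im=np.load('pics/side7.npz')["pixels"][145:200,285:350,::-1]; cv2.imwrite('pics/s7.png',cv2.resize(im,None,fx=10,fy=10,interpolation=cv2.INTER_CUBIC))
E
```

```text
t: 6.93
tcp_pos: [0.5906, -0.0261, 0.1952]
eef_rot: [-0.035, 0.702, 0.031, 0.711]
force: [6.2, -1.3, 1.0]
width: 0.0221
side7 tcp s 0.1592 y -0.0388 z 0.0348 red 1263.0 face [(np.float64(0.179), 127)] F [ 6.9 -0.9  1. ] w 0.0221
side7 tcp s 0.1591 y -0.0388 z 0.0348 red 1266.0 face [(np.float64(0.1796), 125)] F [ 6.7 -1.5  0.2] w 0.0221
side7 tcp s 0.1591 y -0.0389 z 0.0348 red 1243.0 face [(np.float64(0.1792), 122)] F [ 7.1 -2.1  0.8] w 0.0225
side7 tcp s 0.1591 y -0.0389 z 0.0348 red 1306.0 face [(np.float64(0.179), 126)] F [ 7.4 -1.2  1. ] w 0.0217
0.005897814803470656
```

View pics/s7.png

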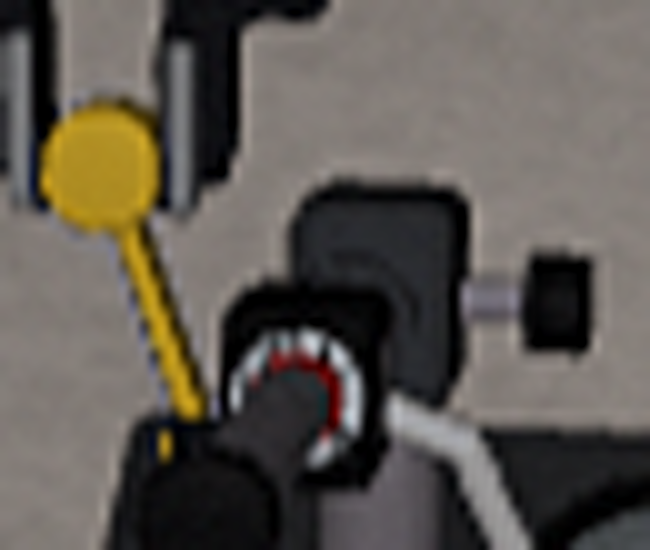

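The lever is at about 0.36 rad (knob at crop (100,168)), the ring still touches the red rim (290,360), and only about 5% of the red is hidden. I'll ease back 0.3 mm and shut it.

```bash
python3 -m jog '{"xyz":[[0,-0.04,-0.4],[-0.04,-0.05,-0.8],[-0.08,-0.07,-1.2],[-0.12,-0.09,-1.6],[-0.15,-0.11,-2.0],[-0.17,-0.12,-2.4],[-0.17,-0.12,-2.7],[-0.17,-0.12,-2.7]],"turn":[0,0,0,0,0,0,0,0],"fingers":[0.9,0.9,0.9,0.9,0.9,0.9,0.9,0.9]}' 50
python3 - <<'E'
from w import *
for k in range(4): rep('side8',1)
s,T,p=tool(); print(turn_needed())
E
```

```text
t: 7.8
tcp_pos: [0.571, -0.0323, 0.2015]
eef_rot: [-0.036, 0.696, 0.029, 0.717]
force: [11.9, -5.4, 11.9]
width: 0.0219
side8 tcp s 0.158 y -0.0187 z 0.0423 red 1288.0 face [(np.float64(0.1781), 124)] F [11.9 -5.3 12.2] w 0.0217
side8 tcp s 0.158 y -0.0187 z 0.0423 red 1306.0 face [(np.float64(0.1782), 122)] F [11.9 -6.3 12.1] w 0.0218
side8 tcp s 0.158 y -0.0187 z 0.0423 red 1336.0 face [(np.float64(0.178), 126)] F [12.1 -5.1 12.2] w 0.022
side8 tcp s 0.158 y -0.0187 z 0.0423 red 1348.0 face [(np.float64(0.1779), 128)] F [11.5 -6.9 13.2] w 0.0218
-0.01946919099360602
```

Run:
```python
from w import *
c=dict(np.load('pics/side8.npz'))
im=c["pixels"][135:200,285:350,::-1]; im=cv2.resize(im,None,fx=9,fy=9,interpolation=cv2.INTER_CUBIC)
cv2.imwrite('pics/s8.png',im)
# lever angle from yellow pixels, rod frame at knob face
p=c["pixels"].astype(int); y=(p[:,:,0]>p[:,:,2]+50)&(p[:,:,1]>p[:,:,2]+30)
L=np.array([(world(c,u,v)-A0)@np.c_[X,Y,Z] for v in range(130,200) for u in range(285,330) if y[v,u] and c["depth"][v,u]>0])
k=L[L[:,2]>.03]; print(len(k),"knob yz mid",((k[:,1:].min(0)+k[:,1:].max(0))/2).round(4),k[:,1:].min(0).round(4),k[:,1:].max(0).round(4)); b=L[(L[:,2]<.03)]; print("bar y by z",[(z,b[abs(b[:,2]-z)<.003][:,1].mean().round(4)) for z in(.0,.006,.012,.018,.024) if (abs(b[:,2]-z)<.003).any()])
```

```text
125 knob yz mid [-0.0185  0.0426] [-0.0291  0.0306] [-0.0078  0.0545]
bar y by z [(0.0, np.float64(-0.025)), (0.006, np.float64(-0.0187)), (0.012, np.float64(-0.0191)), (0.018, np.float64(-0.0186)), (0.024, np.float64(-0.0185))]
```

View pics/s8.png

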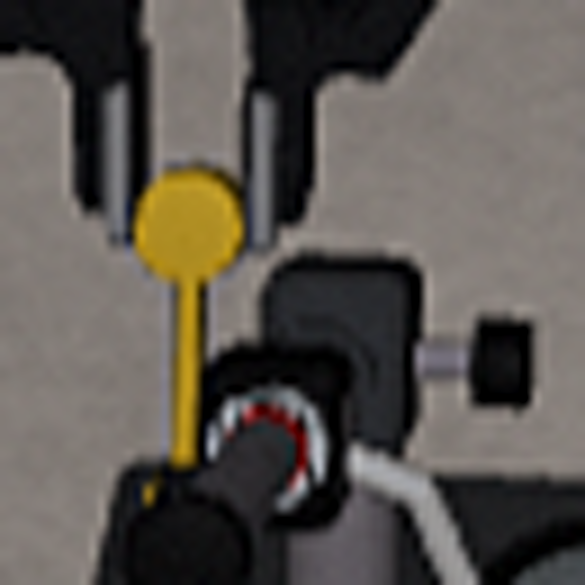

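The lever now stands along the head's z (bar x≈187 from y 290 to 450, depth gives y −18.5 to −19.1 mm along its length), so it is shut. I'll do a gentle settling push to confirm it holds with the extra load removed.

```bash
python3 -m jog '{"xyz":[[0,0,-0.4],[0,0,-0.4],[0,0,-0.4],[0,0,-0.4],[0,0,-0.4],[0,0,-0.4]],"turn":[0,0,0,0,0,0],"fingers":[0.9,0.9,0.9,0.9,0.9,0.9]}' 50
python3 - <<'E'
from w import *
for k in range(6): rep('side9',1)
c=dict(np.load('pics/side9.npz'))
p=c["pixels"].astype(int); y=(p[:,:,0]>p[:,:,2]+50)&(p[:,:,1]>p[:,:,2]+30)
L=np.array([(world(c,u,v)-A0)@np.c_[X,Y,Z] for v in range(130,200) for u in range(285,330) if y[v,u] and c["depth"][v,u]>0])
k=L[L[:,2]>.03]; print("knob yz",((k[:,1:].min(0)+k[:,1:].max(0))/2).round(4)); b=L[(L[:,2]<.03)]; print([(z,b[abs(b[:,2]-z)<.003][:,1].mean().round(4)) for z in(.006,.012,.018,.024)])
o=dict(np.load('pics/side0.npz')); d=np.abs(p-o["pixels"].astype(int)).max(2)
print("egg/dish diff",(d[228:268,330:378]>40).sum(),"vise diff",(d[385:455,150:245]>40).sum())
E
```

```text
t: 8.5
tcp_pos: [0.5703, -0.0316, 0.2027]
eef_rot: [-0.036, 0.693, 0.03, 0.719]
force: [10.3, 1.9, -4.2]
width: 0.0218
side9 tcp s 0.1592 y -0.0181 z 0.0431 red 1293.0 face [(np.float64(0.1799), 128)] F [ 9.9  1.2 -3.9] w 0.0214
side9 tcp s 0.1592 y -0.0181 z 0.0431 red 1272.0 face [(np.float64(0.1795), 122)] F [10.5  1.5 -3.8] w 0.0216
side9 tcp s 0.1592 y -0.0181 z 0.0431 red 1258.0 face [(np.float64(0.1795), 129)] F [10.4  1.  -4.7] w 0.0215
side9 tcp s 0.1592 y -0.0181 z 0.0431 red 1398.0 face [(np.float64(0.1793), 125)] F [10.1  2.5 -4. ] w 0.0216
side9 tcp s 0.1592 y -0.0181 z 0.0431 red 1254.0 face [(np.float64(0.179), 128)] F [10.   0.6 -3.8] w 0.0213
side9 tcp s 0.1592 y -0.0181 z 0.0431 red 1262.0 face [(np.float64(0.1788), 124)] F [10.5  2.  -3.6] w 0.0217
knob yz [-0.0182  0.0428]
[(0.006, np.float64(-0.0188)), (0.012, np.float64(-0.0185)), (0.018, np.float64(-0.0182)), (0.024, np.float64(-0.0183))]
egg/dish diff 0 vise diff 0
```

```bash
python3 -m jog '{"xyz":[[0.02,-0.04,-0.4],[0.02,-0.04,-0.7],[0.02,-0.04,-0.9],[0.02,-0.04,-0.9],[0.02,-0.04,-0.9],[0.02,-0.04,-0.9]],"turn":[0,0,0,0,0,0],"fingers":[0.9,0.9,0.9,0.9,0.9,0.9]}' 50
cat > k.py <<'E'
from w import *
def knob(f):
    c=dict(np.load(f'pics/{f}.npz'))
    p=c["pixels"].astype(int); y=(p[:,:,0]>p[:,:,2]+50)&(p[:,:,1]>p[:,:,2]+30)
    L=np.array([(world(c,u,v)-A0)@np.c_[X,Y,Z] for v in range(130,200) for u in range(285,330) if y[v,u] and c["depth"][v,u]>0])
    k=L[L[:,2]>.03]; b=L[(L[:,2]<.03)]; print("knob yz",((k[:,1:].min(0)+k[:,1:].max(0))/2).round(4),[(z,b[abs(b[:,2]-z)<.003][:,1].mean().round(4)) for z in(.006,.012,.018,.024)])
E
python3 - <<'E'
from k import *
for k in range(5): rep('side10',1)
knob('side10')
E
```

```text
t: 9.3
tcp_pos: [0.5691, -0.0293, 0.2039]
eef_rot: [-0.037, 0.687, 0.031, 0.725]
force: [26.9, 5.5, -16.7]
width: 0.0217
side10 tcp s 0.1618 y -0.0172 z 0.0433 red 1264.0 face [(np.float64(0.1818), 127)] F [ 28.2   6.4 -16.7] w 0.0213
side10 tcp s 0.1618 y -0.0172 z 0.0432 red 1264.0 face [(np.float64(0.1821), 131)] F [ 27.9   6.1 -17. ] w 0.0217
side10 tcp s 0.1618 y -0.0171 z 0.0432 red 1264.0 face [(np.float64(0.1822), 129)] F [ 27.6   6.7 -16.9] w 0.0213
side10 tcp s 0.1619 y -0.0172 z 0.0432 red 1267.0 face [(np.float64(0.1817), 127)] F [ 27.2   6.9 -16.6] w 0.0214
side10 tcp s 0.1619 y -0.0172 z 0.0433 red 1260.0 face [(np.float64(0.1818), 131)] F [ 27.3   6.4 -16.1] w 0.0215
knob yz [-0.0171  0.0424] [(0.006, np.float64(-0.0184)), (0.012, np.float64(-0.0182)), (0.018, np.float64(-0.0177)), (0.024, np.float64(-0.0178))]
```

Run:
```python
from w import *
P10=np.mean([read_camera("side")["pixels"].astype(float) for _ in range(8)],0); np.save('p10.npy',P10)
P3=np.load('pics/side3.npz')["pixels"].astype(float)
for v in range(177,191): print(v,' | '.join(' '.join(f"{p[v,u,0]:3.0f}/{p[v,u,1:].mean():3.0f}" for u in range(310,321)) for p in (P3,P10)))
# where tape bands project: fraction of red per pixel expected for lower edge s0 (rod-surface ray hit), using side depth-frame shift
c=dict(np.load('pics/side0.npz'))
for s in(.175,.180,.185,.19,.195):
    print(s,[tuple(proj(c,A0+X*s+Y*.008*np.sin(a)+Z*.008*np.cos(a)).round(2)) for a in np.radians((-60,-30,0,30,60,90,120))])
```

```text
177  11/ 14   8/  9  37/ 38  15/ 16  14/ 14  14/ 15   9/ 10  15/ 14  17/ 16  12/ 16  18/ 18 |  12/ 12  10/ 10   9/  9   7/  8   5/  5   3/  2   4/  4  10/ 10  13/ 13  15/ 15  15/ 15
178   2/  4  64/ 66  49/ 52  17/ 18  11/ 15  10/ 11  71/ 74  39/ 41  41/ 42  18/ 18  15/ 18 |   8/  8  30/ 32  66/ 69  31/ 33  56/ 59 137/142  66/ 68  34/ 35  13/ 12  15/ 15  15/ 15
179  54/ 56 122/128  49/ 56   3/ 12  13/ 10  13/ 10  75/ 84  35/ 39  34/ 35  37/ 38  14/ 16 |  58/ 61  70/ 75  65/ 74  17/ 26 109/120 160/170 152/160  78/ 82  35/ 37  13/ 13  12/ 12
180 116/121 113/124  74/ 36  95/  4  72/  8  77/  2  58/ 30  19/ 10   4/ 10  76/ 81  38/ 39 | 153/160  54/ 62 101/ 42  90/  0 110/ 86 111/ 82 156/144  68/ 75  42/ 46  60/ 63  10/ 11
181  83/ 88  52/ 55  83/ 20  95/ 30  72/ 36  88/ 20  79/ 15  79/  9  20/  1  88/ 96  76/ 80 | 164/173  20/ 21 109/ 32  93/ 27  66/ 26  77/  4 101/ 45  61/ 21  33/ 39 148/155  66/ 69
182  40/ 16  26/ 24  58/ 38  35/ 40  39/ 48  52/ 40  63/ 41 110/ 16  51/  0  47/ 55  86/ 92 | 123/105  30/ 28  56/ 37  36/ 43  39/ 47  51/ 38  58/ 32  99/  7  52/ 30 113/121 150/156
183  58/
[... 2243 characters left out ...]
.float64(182.3)), (np.float64(318.15), np.float64(184.46)), (np.float64(317.51), np.float64(186.58))]
0.19 [(np.float64(309.95), np.float64(182.31)), (np.float64(311.57), np.float64(180.81)), (np.float64(313.74), np.float64(180.32)), (np.float64(315.87), np.float64(180.99)), (np.float64(317.4), np.float64(182.63)), (np.float64(317.91), np.float64(184.81)), (np.float64(317.26), np.float64(186.93))]
0.195 [(np.float64(309.67), np.float64(182.65)), (np.float64(311.3), np.float64(181.14)), (np.float64(313.47), np.float64(180.65)), (np.float64(315.62), np.float64(181.32)), (np.float64(317.15), np.float64(182.98)), (np.float64(317.66), np.float64(185.16)), (np.float64(317.01), np.float64(187.29))]
```

The head has crept about 3.5 mm up the rod while I pressed the lever, so it isn't firmly locked or the arm dragged it. I'll check the axes, then try bringing it straight back with the lever held.

```bash
python3 - <<'E'
from w import *
s,T,p=tool(); print((T.T@np.c_[X,Y,Z]).round(4)); print(s['moment'],s['force'],s['t'])
E
python3 -m jog '{"xyz":[[0.07,-0.15,-0.3],[0.14,-0.3,-0.3],[0.14,-0.3,-0.3],[0.14,-0.3,-0.3]],"turn":[0,0,0,0],"fingers":[0.9,0.9,0.9,0.9]}' 50
python3 - <<'E'
from k import *
for k in range(4): rep('side11',1)
knob('side11')
E
```

```text
[[-0.4312 -0.0527 -0.9007]
 [ 0.9019  0.0021 -0.4319]
 [ 0.0247 -0.9986  0.0466]]
[ 1.3958812  -5.60856897 -0.1956979 ] [ 27.75664331   7.52948037 -16.33999521] 9.95
t: 10.28
tcp_pos: [0.57, -0.0305, 0.2033]
eef_rot: [-0.037, 0.685, 0.032, 0.727]
force: [13.4, 4.5, -8.8]
width: 0.0212
side11 tcp s 0.1605 y -0.0179 z 0.0431 red 1258.0 face [(np.float64(0.1805), 125)] F [14.1  3.7 -9.2] w 0.0219
side11 tcp s 0.1605 y -0.0179 z 0.0432 red 1253.0 face [(np.float64(0.1804), 125)] F [13.4  4.2 -9. ] w 0.0215
side11 tcp s 0.1605 y -0.0179 z 0.0431 red 1258.0 face [(np.float64(0.1803), 128)] F [14.5  3.5 -9.3] w 0.0215
side11 tcp s 0.1605 y -0.0179 z 0.0432 red 1266.0 face [(np.float64(0.1807), 130)] F [13.7  4.3 -8.4] w 0.0217
knob yz [-0.0184  0.0431] [(0.006, np.float64(-0.0184)), (0.012, np.float64(-0.0187)), (0.018, np.float64(-0.018)), (0.024, np.float64(-0.0181))]
```

```bash
python3 -m jog '{"xyz":[[0.1,-0.2,-0.2],[0.17,-0.36,-0.2],[0.17,-0.36,-0.2],[0.17,-0.36,-0.2],[0.17,-0.36,-0.2]],"turn":[0,0,0,0,0],"fingers":[0.9,0.9,0.9,0.9,0.9]}' 50
python3 - <<'E'
from k import *
for k in range(4):
    rep('side12',1); print("F.X,Y,Z",(read_state()['force']@np.c_[X,Y,Z]).round(1))
knob('side12')
E
```

```text
t: 10.9
tcp_pos: [0.5704, -0.033, 0.202]
eef_rot: [-0.037, 0.683, 0.033, 0.729]
force: [8.6, 2.5, -5.0]
width: 0.0214
side12 tcp s 0.1577 y -0.018 z 0.0431 red 1318.0 face [(np.float64(0.1779), 124)] F [ 9.6  2.1 -5.7] w 0.0215
F.X,Y,Z [-1.3 -9.7 -5.6]
side12 tcp s 0.1577 y -0.018 z 0.0431 red 1326.0 face [(np.float64(0.1782), 128)] F [ 8.   2.4 -6.3] w 0.0214
F.X,Y,Z [-1.1 -8.2 -6.5]
side12 tcp s 0.1577 y -0.018 z 0.0431 red 1324.0 face [(np.float64(0.178), 129)] F [ 8.6  2.  -6.1] w 0.0215
F.X,Y,Z [-1.5 -8.7 -6. ]
side12 tcp s 0.1576 y -0.018 z 0.0431 red 1326.0 face [(np.float64(0.1777), 126)] F [ 8.6  1.7 -6. ] w 0.0213
F.X,Y,Z [-1.7 -8.7 -5.8]
knob yz [-0.0185  0.0426] [(0.006, np.float64(-0.0185)), (0.012, np.float64(-0.0183)), (0.018, np.float64(-0.0182)), (0.024, np.float64(-0.0185))]
```

```bash
for i in 1; do python3 -m jog '{"xyz":[[-0.05,0.11,-0.3]],"turn":[0],"fingers":[0.9]}' 50; done
python3 -c "
from w import *
s,T,q=tool(); print('s',((q-A0)@X).round(4),((q-A0)@Y).round(4),((q-A0)@Z).round(4),(s['force']@np.c_[X,Y,Z]).round(1), s['joint_velocities'].round(3))"
python3 -m jog '{"xyz":[[-0.05,0.11,-0.3]],"turn":[0],"fingers":[0.9]}' 50
python3 -c "
from k import *
s,T,q=tool(); print('s',((q-A0)@X).round(4),((q-A0)@Y).round(4),((q-A0)@Z).round(4),(s['force']@np.c_[X,Y,Z]).round(1), s['joint_velocities'].round(3))
rep('side13',1);rep('side13',1);knob('side13')
s=read_state();print((s['force']@np.c_[X,Y,Z]).round(1))"
```

```text
t: 11.18
tcp_pos: [0.5699, -0.0314, 0.2028]
eef_rot: [-0.037, 0.681, 0.033, 0.73]
force: [15.1, 2.1, -9.8]
width: 0.0213
s 0.1595 -0.0177 0.0431 [ -3.5 -15.2  -9.1] [-0.07  -0.077 -0.001  0.064  0.026 -0.079 -0.06 ]
t: 11.27
tcp_pos: [0.5697, -0.0294, 0.2038]
eef_rot: [-0.037, 0.679, 0.033, 0.733]
force: [14.4, 2.4, -10.3]
width: 0.0216
s 0.1617 -0.0177 0.0431 [ -3.4 -14.5  -9.8] [-0.064 -0.067  0.004  0.058  0.029 -0.076 -0.054]
side13 tcp s 0.1621 y -0.0177 z 0.0431 red 1191.0 face [(np.float64(0.1815), 129)] F [11.7  2.4 -7.6] w 0.0217
side13 tcp s 0.1622 y -0.0177 z 0.0431 red 1200.0 face [(np.float64(0.1821), 131)] F [12.5  2.3 -8.6] w 0.0216
knob yz [-0.0178  0.0431] [(0.006, np.float64(-0.0183)), (0.012, np.float64(-0.0187)), (0.018, np.float64(-0.0176)), (0.024, np.float64(-0.018))]
[ -2.6 -12.7  -8.3]
```

```bash
cat > q.py <<'E'
from g import *
s,T,q=tool(); print('   s,y,z',((q-A0)@np.c_[X,Y,Z]*1000).round(1),'F XYZ',(s['force']@np.c_[X,Y,Z]).round(1),'M',(s['moment']@np.c_[X,Y,Z]).round(2),'tilt',np.degrees(T[:,0]@np.c_[X,Y,Z]).round(1),'t',s['t'])
E
python3 q.py
python3 -m jog '{"xyz":[[0.17,-0.36,0]],"turn":[0],"fingers":[0.9]}' 50 >/dev/null; python3 q.py
python3 -m jog '{"xyz":[[0,0,0]],"turn":[0],"fingers":[0.9]}' 50 >/dev/null; python3 q.py
python3 -m jog '{"xyz":[[0,0,0]],"turn":[0],"fingers":[0.9]}' 50 >/dev/null; python3 q.py
python3 -c "
from k import *
rep('side14',1);rep('side14',1);rep('side14',1);knob('side14')"; python3 q.py
```

```text
s,y,z [162.2 -17.7  43.1] F XYZ [ -2.6 -12.7  -8.3] M [-1.77 -0.26  0.55] tilt [-24.6  -4.3 -51.6] t 11.3667
   s,y,z [159.3 -19.2  43.6] F XYZ [-1.2  4.7  3.7] M [ 1.08  0.5  -0.58] tilt [-24.6  -4.5 -51.6] t 11.45
   s,y,z [159.  -19.   43.7] F XYZ [-2.5  0.6 -2.4] M [ 0.33  0.31 -0.25] tilt [-24.6  -4.5 -51.5] t 11.5333
   s,y,z [159.  -19.   43.7] F XYZ [-1.  -1.  -1.4] M [-0.15  0.01  0.05] tilt [-24.6  -4.5 -51.6] t 11.6167
side14 tcp s 0.1591 y -0.019 z 0.0437 red 1410.0 face [(np.float64(0.1784), 125)] F [ 1.   0.4 -2.2] w 0.0216
side14 tcp s 0.1591 y -0.019 z 0.0437 red 1336.0 face [(np.float64(0.1784), 128)] F [ 2.3 -1.2 -1.5] w 0.0217
side14 tcp s 0.159 y -0.019 z 0.0437 red 1287.0 face [(np.float64(0.1784), 123)] F [ 1.4  0.6 -2.8] w 0.0214
knob yz [-0.0185  0.0425] [(0.006, np.float64(-0.019)), (0.012, np.float64(-0.0188)), (0.018, np.float64(-0.0188)), (0.024, np.float64(-0.0184))]
   s,y,z [159.  -19.   43.7] F XYZ [-0.7 -1.5 -2.7] M [-0.13  0.13 -0.02] tilt [-24.6  -4.5 -51.6] t 11.7667
```

The head follows the arm easily even with the lever shut. It is now back at 78.3–78.9 mm of travel, with the lever measured within about 0.02 rad of shut. I'll add a light closing push with a small down-rod trim, then check.

```bash
python3 -m jog '{"xyz":[[0.03,-0.06,-0.2],[0.03,-0.06,-0.2],[0.03,-0.06,-0.2],[0.03,-0.06,-0.2]],"turn":[0,0,0,0],"fingers":[0.9,0.9,0.9,0.9]}' 50 >/dev/null; python3 q.py
python3 -c "
from k import *
for i in range(4): rep('side15',1);knob('side15')
p=np.load('pics/side15.npz')['pixels']
cv2.imwrite('pics/s15.png',cv2.resize(p[135:275,270:400,::-1],None,fx=4.2,fy=4.2,interpolation=cv2.INTER_CUBIC))"; python3 q.py
```

```text
s,y,z [159.  -18.6  43.7] F XYZ [-0.8 -7.1 -4.4] M [-1.28 -0.11  0.44] tilt [-24.6  -4.7 -51.5] t 12.1
side15 tcp s 0.159 y -0.0186 z 0.0437 red 1332.0 face [(np.float64(0.1784), 126)] F [ 6.3  1.7 -4.1] w 0.0216
knob yz [-0.0183  0.0427] [(0.006, np.float64(-0.019)), (0.012, np.float64(-0.0186)), (0.018, np.float64(-0.018)), (0.024, np.float64(-0.0184))]
side15 tcp s 0.159 y -0.0186 z 0.0437 red 1325.0 face [(np.float64(0.1788), 124)] F [ 6.7  0.9 -5.2] w 0.0216
knob yz [-0.0184  0.0428] [(0.006, np.float64(-0.0191)), (0.012, np.float64(-0.0188)), (0.018, np.float64(-0.0183)), (0.024, np.float64(-0.0183))]
side15 tcp s 0.159 y -0.0186 z 0.0437 red 1338.0 face [(np.float64(0.1784), 129)] F [ 7.1  1.4 -5.1] w 0.0214
knob yz [-0.0184  0.0429] [(0.006, np.float64(-0.0187)), (0.012, np.float64(-0.0188)), (0.018, np.float64(-0.0182)), (0.024, np.float64(-0.0184))]
side15 tcp s 0.159 y -0.0187 z 0.0438 red 1334.0 face [(np.float64(0.1786), 123)] F [ 7.2  1.7 -5.6] w 0.0214
knob yz [-0.0185  0.0427] [(0.006, np.float64(-0.0189)), (0.012, np.float64(-0.0188)), (0.018, np.float64(-0.0183)), (0.024, np.float64(-0.0186))]
   s,y,z [159.  -18.7  43.8] F XYZ [-1.5 -7.4 -5.5] M [-1.26 -0.13  0.4 ] tilt [-24.6  -4.7 -51.5] t 12.3
```

View pics/s15.png

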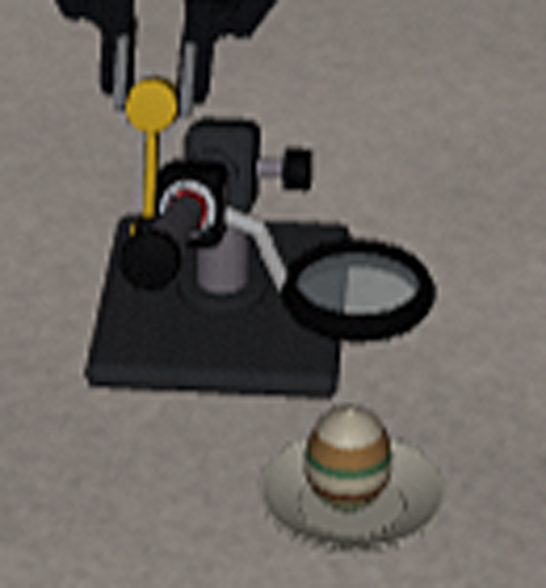

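The picture shows the lever bar upright (150,130–220), the knob in the pads (152,105), the ring touching the red (185,205), and the egg in its dish (348,455). Everything is steady, so I'm handing in.

```bash
python3 -c "
from workcell import *
print(sign_off())"
```

```text
the job is handed in; nothing more can be done
None
```

I slid the loupe head up to the red tape, swung the yellow lever shut there, and handed the job in at about 12.3 s with the knob still gripped. I can't confirm that the lever is actually locking the head.

**Position:** The head's final travel is 78.4 mm by camera depth and 78.9 mm by the arm. My estimates of the travel needed to reach the tape were 78.2 mm from the top view and about 79.6 mm with the side camera's head reading. The side camera's own reading of the tape put it nearly 84 mm up. I discounted that one because it views the tape at a grazing angle. I expect the head to be within about 1–1.5 mm of the tape edge, and about 97% of the tape's red was still showing.

**Lever:** It is shut to within about 0.02 rad by camera, with a light closing push of about 7 N holding it.

**Bystanders:** The egg, dish and vise showed no change partway through. The egg and dish still looked undisturbed in the last picture, though I did not recheck the vise at the end.

**What disagreed:**
- **Drift while shut:** As I pressed the lever, the arm dragged the head up to about 3.5 mm past the tape. I moved it back with the lever still shut.
- **Locking:** During those moves the head slid with only about 3 N along the rod, much less than I'd expect if the cam were gripping. It stayed put through the last push and the frames after it, but that doesn't prove it was locked, because the gripper was still holding it.

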